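Load the nut into the bolting fixture and close the keeper

ROBOT

A 7-joint arm with a two-finger parallel gripper is mounted at the origin on a cart in front of the work surface, level with it; the furniture and walls round the work are solid. World frame = base frame: x ahead of the robot, y to its left, z up, the work surface at z = 0. Lengths are in m, angles in rad, forces in N, time in s.
With the tool pointing down it reaches from about 0.4 to 0.85 m from the base axis. Payload 10.4 kg.
Tool frame: the origin (TCP) lies on the centre line of the jaws, within the pads' length; the fingertips stand 11 mm ahead of it and the grasp point (between the pads) lies 8 mm behind it (manip.finger_overhang is the distance from the TCP to the fingertips, in m); z points along the fingers, y is the line along which they close (so a half turn about z gives the same grasp; the last joint's range is limited). The gripper opens to 85 mm and grips with 20 to 120 N. Pads are 22 mm wide; open, the fingers measure 114 mm over their backs; the gripper's body (76 mm by 85 mm) begins 54 mm behind the grasp point. The pads swing forward as they close: fully open they stand 13 mm farther back than shut.
Start: joints at [-1.243, 0.332, -0.065, 1.46, 0.022, 1.35, -0.088], TCP at [0.215, 0.587, 0.242] pointing down, gripper open.
Joint ranges: [-2.6, 2.6], [-0.5, 2.12], [-1.47, 1.34], [0.16, 2.42], [-1.27, 4.41], [0.06, 2.06], [-2.6, 2.6]. Speed limits (rad/s): [2.22, 2.22, 2.79, 2.79, 3.14, 3.14, 3.14].

INTERFACE

Orientations are given as a unit quaternion [x, y, z, w].
In Python, from workcell import manip, imaging, workorder gives the robot as it stands.
- The arm moves only by the tool jog_arm, never from a script. Its argument "deltas" is a list of rows, each an object with "gripper": the opening, from 0 (shut) to 1 (fully open); "offset": the shift along the tool's x, y, z in m, a list of three; "rotation": the turn, a rotation vector about the tool's x, y, z in degrees, a list of three. In form: [{"gripper": gripper, "offset": [tx, ty, tz], "rotation": [ax, ay, az]}, ...]. A call has 1 to 20 rows; each row shifts and turns the commanded pose from where the row before left it, along the tool's axes as they then stand; what a row does not reach is not made up. A row lasts 1/10 s, in which the tool goes at most 50 mm and 8.59 degrees, less where a joint would pass 70% of its speed; a pose out of reach is approached as far as the arm can. A call with a gripper value outside its range is refused whole. The fingers move at their own pace and stop on an object; "newtons" is the grip in N (left out, the last holds). Time passes only in rows, so rows that do not move let the fingers close. It gives the time, the measured TCP pose, the force, the opening and the grip force at its end, in the units of the state.
- manip.get_obs(): the state, without advancing time (a new reading comes with each control period).
- imaging.camera(name): name is "scene" or "top"; returns the picture (420x560x3 uint8, blue, green, red); there is no depth.
- imaging.camera_model(name): a dict with "camera_matrix" (3x3 intrinsics, pixels), "k1" (the pictures are not rectified: a ray, as slopes to the right and down, at radius r is drawn at 1 + k1 r^2 times it, then the intrinsics apply), "world_to_cam" (4x4, takes a point from world to camera coordinates). Camera axes: x right, y up, looking along -z (the intrinsics and any distortion apply to the point x, -y, -z); pixel columns grow to the right and rows downward; lengths in m; the calibration is good to about 2 mm. A picture is of the moment at which its call begins. camera_model takes no time and is no camera call.
- workorder.hand_in(): hands the job in; it is judged then, once.
The state is a dict: "clock": time; "joint_pos": joint angles; "joint_velocities": joint speeds; "tau": joint torques, N m; "position": TCP position; "ee_rot": TCP orientation; "ft_force": force on the tool from outside, world axes, zero at the start; "torque": the same for the moment, N m; "grip_width": opening from 0.0 (shut) to 1.0 (fully open); "grasp_force": force on a finger pad.
Only numpy, scipy, OpenCV 4.12 (cv2) and the standard library are available. Lean on these libraries where they do the work, as an engineer would, in place of code of your own. Each camera call takes 0.05 s, during which the arm holds its last target. There are 200 camera calls.

TASK

Get the bolting fixture ready to be turned over: nudge the loose hex nut across the fixture's plate with your fingertips, square it up on the raised fence and slide it along the fence until you feel it drop into the hexagonal pocket and stop, lying flat and fully home. Only push it, with light pressure: do not grip it or lift it off the plate, as a dropped nut bruises the pocket's edge. Then swing the keeper over the nut gently to its stop so that the nut cannot fall out, and leave the bolts, spanner and V-block round the fixture where they are.

Things in the scene. Friction and masses are not known exactly. Their poses are not given: they have to be found in the camera images.
- fixture: bolting fixture, fixed, turned up to 0.3 rad from the robot's axes. Origin: on its underside, z up. Its ground steel plate (x -70 to 59, y -112 to 76 mm) has its top 24 mm above; fence along the far (+x) side, hexagonal pocket in front of it toward +y, keeper post at the +y end. The plate with the pocket is clamped up to 8 mm off its middle setting along y; this is not measured.
- nut: loose steel M24 hex nut, 36 mm across flats, 41.6 across corners, 19 high, about 0.11 kg (varies, as does friction; it slides easily on the plate); starts flat on the plate toward its -y end, 45 mm or more short of its place at the fence, turned anyhow. Origin: centre of its underside; z along the bore; flats face 0, 60, 120.. degrees from its x, corners lie along its y.
- pocket_mid (a point): where the centre of the pocket's flat floor would be at middle setting: the true one is up to 8 mm off along the fixture's y. Floor 8 mm below the plate's top. Hexagon 38 mm across flats, flats square to the fixture's x, corners along y; admits the nut if turned within about 6 degrees. A nut with a flat on the fence is in line with it. Home, it stands 11 mm above the plate.
- fence (a point): on the foot of the fence's working face, at plate level; fixture axes. The fence is a fixed straight bar 10 mm high, 13 mm wide, along the fixture's y; its face looks to -x and runs from 100 mm on the -y side of this point to 80 mm on the +y side.
- keeper_pivot (a point): axis of the keeper's upright hinge, at plate level; fixture axes. A round post, 20 mm across, carries the keeper 13 mm above plate level.
- keeper_knob (a point): on the axis of the keeper's upright black knob, 14 mm across, from 19 to 48 mm above the plate; this point is 35 mm above it, 79 mm from the pivot axis. With x along the keeper's arm and y the way it closes, the knob stands at x 77, y -16 mm from the pivot, on the keeper's trailing edge, so it can be pushed shut from behind.
- keeper (a joint): angle of the swing keeper (rad): 0 shut at its stop, arm pointing from the pivot to pocket_mid; grows as it opens, clockwise from above, to 2.2; starts at 1.5 to 2.1. A C-shaped steel arm 6 mm thick, underside 13 mm above the plate (2 mm over a nut that is home; it strikes one that is not), reaching 87 mm from the pivot. Stays where left; about 1.5 N at the knob moves it.
- spanner_17: bystander: spanner, 209 x 32 x 9 mm, flat on the worktop along the fixture's near side. Origin: centre of the underside.
- hex_bolt_0: bystander: dark bolt stood on its head on the worktop, 52 mm high, off the fixture's -y end. Origin: centre of the underside, z up.
- hex_bolt_1: bystander: bright bolt stood on its head on the worktop, 44 mm high, off the fixture's -y end. Origin: centre of the underside, z up.
- v_block: bystander: steel V-block 55 x 50 x 45 mm on the worktop off the fixture's +y end. Origin: centre of the underside.
Things that resemble listed ones, but are neither listed nor needed, are in the scene too. Of the things that look like the nut, the smallest one is meant.

How it is judged:
By the outcome, as a careful person would: the job done as asked, in the order asked, and still so for the second after the job is handed in, with the robot touching nothing.
It also fails if it takes over 72 s, if anything falls off the work surface, if the arm or the gripper's body presses on something with over 40 N, if the wrist force passes 120 N, or if a joint passes its speed limit or range.

## Working session

There is one attempt and no reset: what is moved stays moved. The work goes in short steps, Python scripts to look and compute and a tool call to move; the robot and the scene stay as the last step left them, time stands still between calls to the robot, and variables do not carry over. Pictures are saved under pics/ and viewed, at most 10 in all, crops included, and the job is handed in when it is done.

Besides the shell and the picture viewer there is one more tool, called after "Emit:" as a command line: name --argument value ..., lists and objects as JSON in quotes. jog_arm: Moves the arm, as the interface text tells. Its arguments: {"type":"object","properties":{"deltas":{"type":"array","items":{"type":"object","properties":{"gripper":{"type":"number"},"offset":{"type":"array","items":{"type":"number"}},"rotation":{"type":"array","items":{"type":"number"}}}}},"newtons":{"type":"number"}},"required":["deltas"]}

```bash
mkdir -p pics; ls
python3 - <<'E'
from workcell import manip, imaging, workorder
import cv2,numpy as np
np.set_printoptions(precision=4,suppress=True)
for n in("top","scene"):
    cv2.imwrite(f"pics/{n}0.png",imaging.camera(n)); m=imaging.camera_model(n); print(n,m)
o=manip.get_obs();print(o, manip.finger_overhang)
E
```

```text
pics
top {'camera_matrix': array([[503.5284,   0.    , 285.8746],
       [  0.    , 503.5284, 204.2764],
       [  0.    ,   0.    ,   1.    ]]), 'k1': -0.006211182299123412, 'world_to_cam': array([[ 0.0147, -0.9999, -0.0047,  0.0538],
       [ 0.9936,  0.014 ,  0.1116, -0.5566],
       [-0.1116, -0.0063,  0.9937, -1.1115],
       [ 0.    ,  0.    ,  0.    ,  1.    ]])}
scene {'camera_matrix': array([[521.4144,   0.    , 273.5654],
       [  0.    , 521.4144, 215.5942],
       [  0.    ,   0.    ,   1.    ]]), 'k1': 0.05512392720791301, 'world_to_cam': array([[ 0.8368, -0.5473,  0.0138, -0.4106],
       [ 0.2356,  0.3826,  0.8934, -0.1948],
       [-0.4942, -0.7443,  0.4491, -0.7446],
       [ 0.    ,  0.    ,  0.    ,  1.    ]])}
{'clock': 0.1, 'joint_pos': array([-1.2426,  0.3328, -0.0647,  1.4608,  0.0216,  1.3499, -0.0885]), 'joint_velocities': array([-0.0003, -0.0021,  0.0022, -0.0017,  0.0014, -0.0004, -0.0001]), 'tau': array([  0.001 , -62.6751,   0.049 , -39.2426,   0.0164,   0.007 ,
         0.0001]), 'position': array([0.2147, 0.5866, 0.2416]), 'ee_rot': array([ 0.1745,  0.9847, -0.0006, -0.0001]), 'ft_force': array([-0.2286, -1.0942,  0.4696]), 'torque': array([-0.0599, -0.0451, -0.047 ]), 'grasp_force': 0.0, 'grip_width': 1.0015620497551017} 0.011
```

View pics/top0.png

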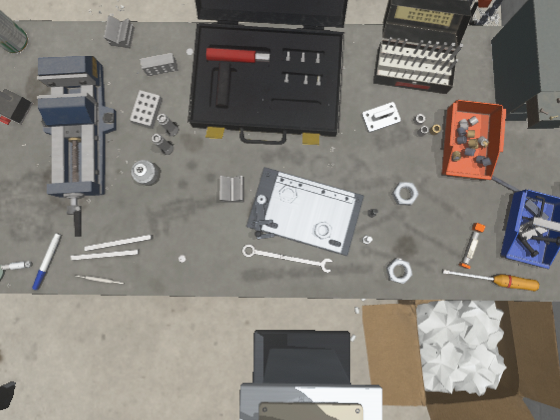

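View pics/scene0.png

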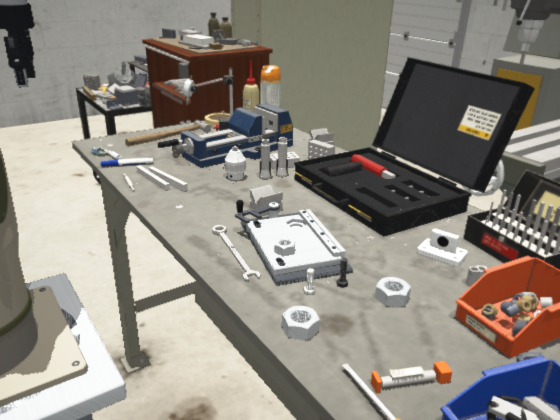

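Candidates for the nut in the top view are (323,231) on the plate, and two larger ones on the worktop at (405,194) and (400,270). The smallest, and the only one on the plate, is (323,231). I'll check it in a close crop.

Run:
```python
import cv2
a=cv2.imread("pics/top0.png")[160:265,235:375]
cv2.imwrite("pics/topc.png",cv2.resize(a,None,fx=5.7,fy=5.7,interpolation=cv2.INTER_CUBIC))
a=cv2.imread("pics/scene0.png")[180:300,225:365]
cv2.imwrite("pics/scenec.png",cv2.resize(a,None,fx=5,fy=5,interpolation=cv2.INTER_CUBIC))
```

```text
(no output)
```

View pics/topc.png

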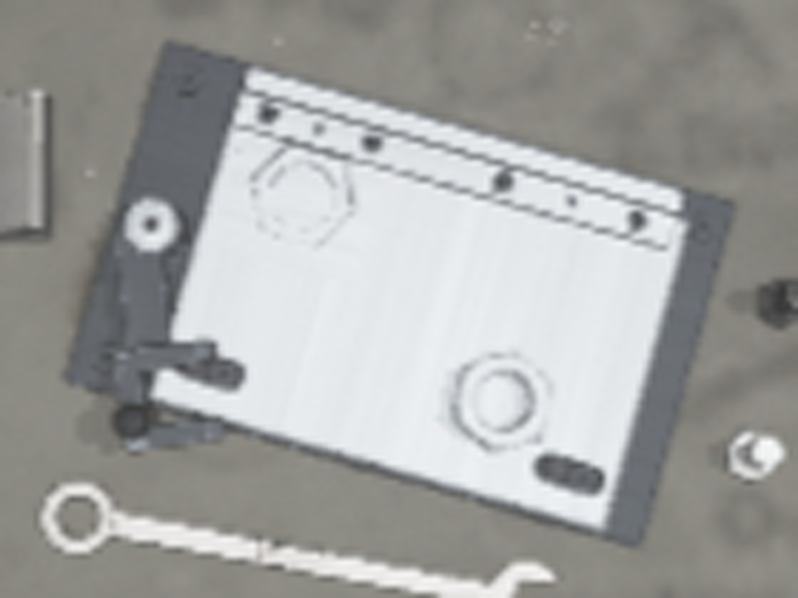

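View pics/scenec.png

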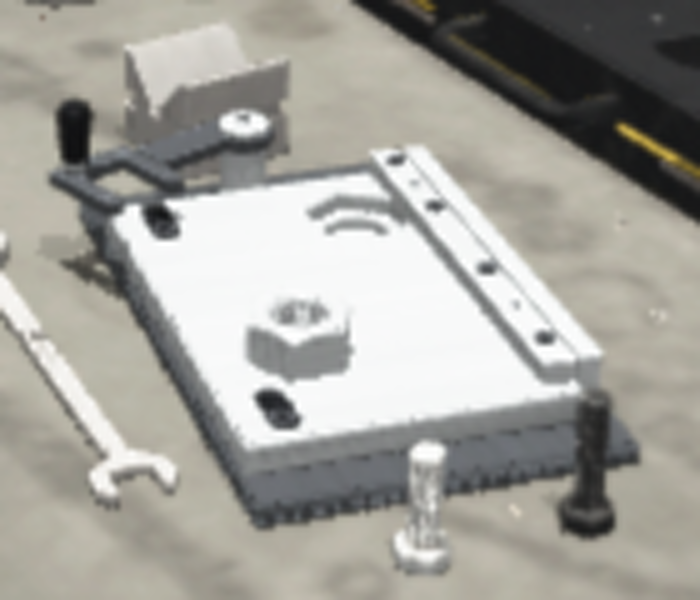

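The crop shows the M24 nut at (323,230), flat on the plate toward its −y end. The fence runs along the far edge, the pocket is at about (288,194), the keeper is open with its knob at (258,234), and the pivot is at (261,199).

```bash
cat > h.py <<'E'
from workcell import manip, imaging
import cv2,numpy as np
np.set_printoptions(precision=4,suppress=True)
def ray(n,u,v,z):
    m=imaging.camera_model(n);K=m["camera_matrix"]
    p=cv2.undistortPoints(np.array([[[u,v]]],float),K,np.array([m["k1"],0,0,0]))[0,0]
    W=m["world_to_cam"];R=W[:3,:3];c=-R.T@W[:3,3];d=R.T@np.array([p[0],-p[1],-1])
    return c+d*(z-c[2])/d[2]
def crop(n,f,x0,y0,x1,y1,s):
    cv2.imwrite(f,cv2.resize(imaging.camera(n)[y0:y1,x0:x1],None,fx=s,fy=s,interpolation=cv2.INTER_CUBIC))
TH=None
E
python3 - <<'E'
from h import *
def c(x,y,z): return ray("top",235+(x+.5)/5.7-.5,160+(y+.5)/5.7-.5,z)
P={k:c(*v) for k,v in dict(nl=(155,393,.024),nr=(605,528,.024),fr=(690,192,.024),fl=(247,70,.024),fe1=(237,128,.034),fe2=(668,247,.034),nut=(500,399,.043),pk=(303,197,.024),knob=(133,418,.072),piv=(150,222,.046)).items()}
d=lambda a,b:P[a]-P[b]
for a,b in(("nl","nr"),("fl","fr"),("fe1","fe2"),("fl","nl"),("fr","nr")):
    q=d(a,b);print(a,b,np.linalg.norm(q),np.arctan2(q[1],q[0]))
q=d("fe1","fe2");t=np.arctan2(q[1],q[0])-np.pi/2
t2=np.mean([np.arctan2(*d(a,b)[[1,0]])-np.pi/2 for a,b in(("nl","nr"),("fl","fr"),("fe1","fe2"))])
print("theta",t,t2);t=t2
R=np.array([[np.cos(t),-np.sin(t)],[np.sin(t),np.cos(t)]])
cen=np.mean([P[k][:2] for k in("nl","nr","fr","fl")],0); O=cen-R@[-.0055,-.018]
print("O",O)
for k in P: print(k,P[k],"fix",R.T@(P[k][:2]-O)*1000)
# arc knob
E
```

```text
nl nr 0.18655152546321954 1.2939561025717445
fl fr 0.18480781298948018 1.3126561256432603
fe1 fe2 0.1778686206041181 1.3126931712829397
fl nl 0.13549496639008565 -0.25772428125855573
fr nr 0.13899450707218017 -0.24542388260839865
theta -0.25810315551195684 -0.264361193628915
O [0.5513 0.0249]
nl [0.5004 0.1158 0.024 ] fix [-72.9514  74.3857]
nr [ 0.4494 -0.0637  0.024 ] fix [ -75.2794 -112.1513]
fr [ 0.5842 -0.0975  0.024 ] fix [  63.6902 -109.5193]
fl [0.6314 0.0812 0.024 ] fix [62.5406 75.2849]
fe1 [0.6061 0.0846 0.034 ] fix [37.2355 71.9304]
fe2 [ 0.5607 -0.0874  0.034 ] fix [  38.3486 -105.9347]
nut [ 0.4987 -0.0205  0.043 ] fix [-38.9076 -57.538 ]
pk [0.58   0.0579 0.024 ] fix [19.0371 39.327 ]
knob [0.4877 0.1214 0.072 ] fix [-86.6777  76.5109]
piv [0.5663 0.1179 0.046 ] fix [-9.8583 93.6803]
```

Emit:
jog_arm --deltas '[{"gripper": 0,"offset": [0,0,0],"rotation": [0,0,-5.3]},{"gripper": 0,"offset": [-0.0195,-0.0262,0.003],"rotation": [0,0,0]},{"gripper": 0,"offset": [-0.0195,-0.0262,0.003],"rotation": [0,0,0]},{"gripper": 0,"offset": [-0.0195,-0.0262,0.003],"rotation": [0,0,0]},{"gripper": 0,"offset": [-0.0195,-0.0262,0.003],"rotation": [0,0,0]},{"gripper": 0,"offset": [-0.0195,-0.0262,0.003],"rotation": [0,0,0]},{"gripper": 0,"offset": [-0.0195,-0.0262,0.003],"rotation": [0,0,0]},{"gripper": 0,"offset": [-0.0195,-0.0262,0.003],"rotation": [0,0,0]},{"gripper": 0,"offset": [-0.0195,-0.0262,0.003],"rotation": [0,0,0]},{"gripper": 0,"offset": [-0.0195,-0.0262,0.003],"rotation": [0,0,0]},{"gripper": 0,"offset": [-0.0195,-0.0262,0.003],"rotation": [0,0,0]},{"gripper": 0,"offset": [-0.0195,-0.0262,0.003],"rotation": [0,0,0]},{"gripper": 0,"offset": [-0.0195,-0.0262,0.003],"rotation": [0,0,0]},{"gripper": 0,"offset": [-0.0195,-0.0262,0.003],"rotation": [0,0,0]},{"gripper": 0,"offset": [-0.0195,-0.0262,0.003],"rotation": [0,0,0]},{"gripper": 0,"offset": [-0.0195,-0.0262,0.003],"rotation": [0,0,0]},{"gripper": 0,"offset": [-0.0195,-0.0262,0.003],"rotation": [0,0,0]},{"gripper": 0,"offset": [-0.0195,-0.0262,0.003],"rotation": [0,0,0]},{"gripper": 0,"offset": [-0.0195,-0.0262,0.003],"rotation": [0,0,0]},{"gripper": 0,"offset": [-0.0195,-0.0262,0.003],"rotation": [0,0,0]}]' --newtons 20

```text
clock: 2.1
position: [0.4459, 0.0097, 0.1851]
ee_rot: [0.129, 0.992, 0.0, -0.0]
ft_force: [-0.3, 0.4, -0.6]
grip_width: -0.0
grasp_force: 0.0
```

```bash
cat >> h.py <<'E'
T=-.258;EX=np.array([np.cos(T),np.sin(T)]);EY=np.array([-np.sin(T),np.cos(T)])
def st():
    o=manip.get_obs();p=o["position"];f=o["ft_force"]
    q=o["ee_rot"];print("t",round(o["clock"],2),"x'y'z",np.round([p[:2]@EX,p[:2]@EY,p[2]],4),"F",np.round([f[:2]@EX,f[:2]@EY,f[2]],2),"yaw'",round(np.degrees(2*np.arctan2(q[1],q[0])-T),1),"tilt",np.round(q[2:],3),"grip",round(o["grip_width"],2),"j",o["joint_pos"])
E
python3 -c "from h import *;st()"
```

```text
t 2.1 x'y'z [0.4287 0.1231 0.1851] F [-0.39  0.34 -0.64] yaw' 180.0 tilt [ 0. -0.] grip -0.0 j [-0.627  -0.0489  0.4957  2.0088  0.025   1.1759  1.1711]
```

Emit:
jog_arm --deltas '[{"gripper": 0,"offset": [0,-0.008,0.02],"rotation": [0,0,0]},{"gripper": 0,"offset": [0,-0.008,0.022],"rotation": [0,0,0]},{"gripper": 0,"offset": [0,0,0.024],"rotation": [0,0,0]},{"gripper": 0,"offset": [0,0,0.024],"rotation": [0,0,0]},{"gripper": 0,"offset": [0,0,0.024],"rotation": [0,0,0]},{"gripper": 0,"offset": [0,0,0.018],"rotation": [0,0,0]},{"gripper": 0,"offset": [0,0,0.011],"rotation": [0,0,0]},{"gripper": 0,"offset": [0,0,0],"rotation": [0,0,0]}]'

```text
clock: 2.9
position: [0.4408, -0.0046, 0.0412]
ee_rot: [0.129, 0.992, -0.001, -0.001]
ft_force: [0.4, 0.1, 0.8]
grip_width: -0.001
grasp_force: 0.0
```

```bash
python3 -c "
from h import *;st()
a=cv2.resize(imaging.camera('scene')[180:300,215:365],None,fx=5,fy=5,interpolation=2)
cv2.imwrite('pics/s1.png',a)"
```

```text
t 2.9 x'y'z [0.4274 0.108  0.0412] F [0.35 0.2  0.81] yaw' 180.0 tilt [-0.001 -0.001] grip -0.0 j [-0.5811  0.1737  0.5228  2.1588 -0.1155  0.8378  1.3254]
```

View pics/s1.png

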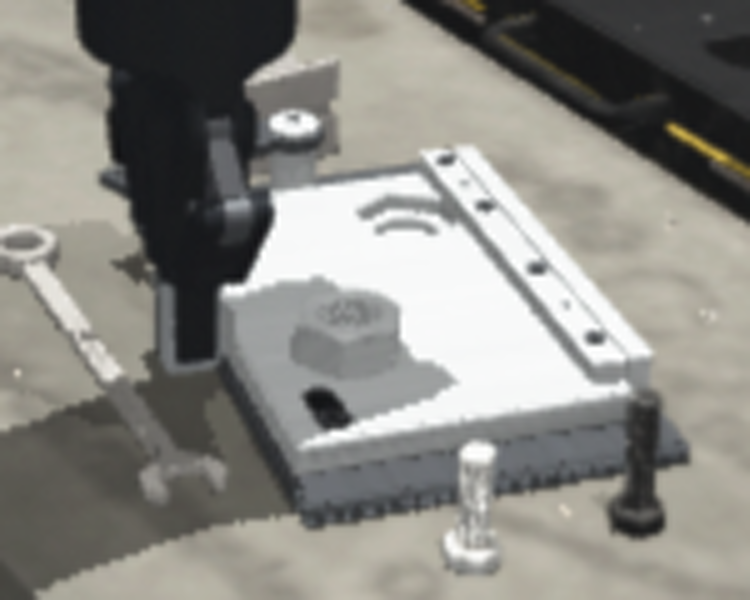

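The tip is at about (253,253), so the overhang is 11 mm when shut, and the push line is clear. Next I'll push the nut toward the fence with the flat finger face.

Emit:
jog_arm --deltas '[{"gripper": 0,"offset": [-0.012,0,0.001],"rotation": [0,0,0]},{"gripper": 0,"offset": [-0.009,0,0],"rotation": [0,0,0]},{"gripper": 0,"offset": [-0.004,0,0],"rotation": [0,0,0]},{"gripper": 0,"offset": [-0.003,0,0],"rotation": [0,0,0]},{"gripper": 0,"offset": [-0.003,0,0],"rotation": [0,0,0]},{"gripper": 0,"offset": [-0.003,0,0],"rotation": [0,0,0]},{"gripper": 0,"offset": [-0.003,0,0],"rotation": [0,0,0]},{"gripper": 0,"offset": [-0.003,0,0],"rotation": [0,0,0]},{"gripper": 0,"offset": [-0.003,0,0],"rotation": [0,0,0]},{"gripper": 0,"offset": [-0.003,0,0],"rotation": [0,0,0]}]'

```text
clock: 3.95
position: [0.4864, -0.0162, 0.0413]
ee_rot: [0.129, 0.992, 0.0, 0.0]
ft_force: [-0.7, -0.6, -0.1]
grip_width: 0.001
grasp_force: 0.2
```

```bash
python3 -c "
from h import *;st()
a=cv2.resize(imaging.camera('top')[170:255,250:370],None,fx=6.5,fy=6.5,interpolation=2)
b=cv2.resize(imaging.camera('scene')[200:290,240:360],None,fx=6.5,fy=6.5,interpolation=2)
cv2.imwrite('pics/t2.png',a);cv2.imwrite('pics/s2.png',b)"
```

```text
t 3.95 x'y'z [0.4745 0.1085 0.0413] F [-0.56 -0.8  -0.14] yaw' 180.0 tilt [0. 0.] grip 0.0 j [-0.5287  0.2752  0.5222  2.0496 -0.1799  0.86    1.4077]
```

View pics/s2.png

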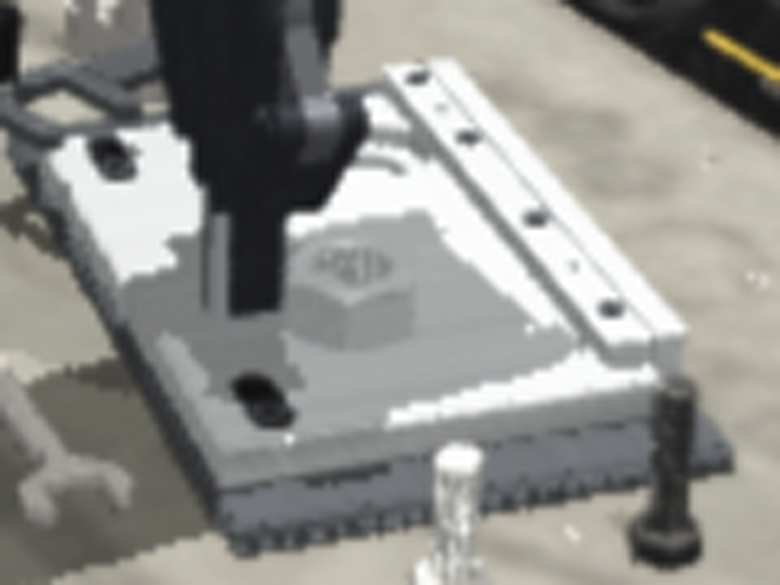

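The nut at crop (350,295) is in contact and lies flat against the finger. I'll continue to the fence.

Emit:
jog_arm --deltas '[{"gripper": 0,"offset": [-0.003,0,0],"rotation": [0,0,0]},{"gripper": 0,"offset": [-0.003,0,0],"rotation": [0,0,0]},{"gripper": 0,"offset": [-0.003,0,0],"rotation": [0,0,0]},{"gripper": 0,"offset": [-0.003,0,0],"rotation": [0,0,0]},{"gripper": 0,"offset": [-0.003,0,0],"rotation": [0,0,0]},{"gripper": 0,"offset": [-0.003,0,0],"rotation": [0,0,0]},{"gripper": 0,"offset": [-0.003,0,0],"rotation": [0,0,0]},{"gripper": 0,"offset": [-0.003,0,0],"rotation": [0,0,0]},{"gripper": 0,"offset": [-0.003,0,0],"rotation": [0,0,0]},{"gripper": 0,"offset": [-0.003,0,0],"rotation": [0,0,0]},{"gripper": 0,"offset": [-0.003,0,0],"rotation": [0,0,0]},{"gripper": 0,"offset": [-0.003,0,0],"rotation": [0,0,0]},{"gripper": 0,"offset": [-0.001,0,0],"rotation": [0,0,0]},{"gripper": 0,"offset": [-0.001,0,0],"rotation": [0,0,0]},{"gripper": 0,"offset": [-0.001,0,0],"rotation": [0,0,0]},{"gripper": 0,"offset": [0,0,0],"rotation": [0,0,0]}]'

```text
clock: 5.65
position: [0.524, -0.0261, 0.0413]
ee_rot: [0.129, 0.992, 0.0, 0.0]
ft_force: [0.0, -0.4, -0.4]
grip_width: 0.001
grasp_force: 0.0
```

```bash
python3 -c "
from h import *;st()"
```

```text
t 5.65 x'y'z [0.5133 0.1084 0.0413] F [ 0.11 -0.34 -0.36] yaw' 180.0 tilt [0. 0.] grip 0.0 j [-0.4828  0.3552  0.5152  1.9543 -0.2229  0.8873  1.4599]
```

Emit:
jog_arm --deltas '[{"gripper": 0,"offset": [-0.001,0,0],"rotation": [0,0,0]},{"gripper": 0,"offset": [-0.001,0,0],"rotation": [0,0,0]},{"gripper": 0,"offset": [-0.001,0,0],"rotation": [0,0,0]}]'

```text
clock: 5.95
position: [0.5269, -0.0269, 0.0413]
ee_rot: [0.129, 0.992, 0.0, -0.0]
ft_force: [-0.2, -0.0, 0.0]
grip_width: 0.001
grasp_force: 0.2
```

Emit:
jog_arm --deltas '[{"gripper": 0,"offset": [-0.001,0,0],"rotation": [0,0,0]}]'

```text
clock: 6.05
position: [0.5279, -0.0271, 0.0413]
ee_rot: [0.129, 0.992, 0.0, -0.0]
ft_force: [-0.2, 0.2, 0.0]
grip_width: -0.0
grasp_force: 0.2
```

Emit:
jog_arm --deltas '[{"gripper": 0,"offset": [-0.001,0,0],"rotation": [0,0,0]}]'

```text
clock: 6.15
position: [0.5288, -0.0274, 0.0413]
ee_rot: [0.129, 0.992, 0.0, 0.0]
ft_force: [0.1, 0.7, 0.4]
grip_width: -0.003
grasp_force: 0.2
```

Emit:
jog_arm --deltas '[{"gripper": 0,"offset": [-0.001,0,0],"rotation": [0,0,0]}]'

```text
clock: 6.25
position: [0.5294, -0.0276, 0.0412]
ee_rot: [0.129, 0.992, 0.0, -0.001]
ft_force: [-5.2, 0.7, 2.6]
grip_width: -0.0
grasp_force: 2.4
```

Emit:
jog_arm --deltas '[{"gripper": 0,"offset": [-0.001,0,0],"rotation": [0,0,0]}]'

```text
clock: 6.35
position: [0.5294, -0.0277, 0.0409]
ee_rot: [0.129, 0.992, 0.0, -0.002]
ft_force: [-8.9, 1.8, 4.2]
grip_width: -0.0
grasp_force: 4.6
```

Emit:
jog_arm --deltas '[{"gripper": 0,"offset": [-0.0005,0,0],"rotation": [0,0,0]}]'

```text
clock: 6.45
position: [0.5294, -0.0277, 0.0407]
ee_rot: [0.129, 0.992, 0.0, -0.002]
ft_force: [-9.3, 1.7, 4.8]
grip_width: 0.0
grasp_force: 4.8
```

```bash
python3 -c "
from h import *;st()
a=cv2.resize(imaging.camera('top')[170:255,250:370],None,fx=6.5,fy=6.5,interpolation=2)
b=cv2.resize(imaging.camera('scene')[200:290,240:360],None,fx=6.5,fy=6.5,interpolation=2)
cv2.imwrite('pics/t3.png',a);cv2.imwrite('pics/s3.png',b)"
```

```text
t 6.45 x'y'z [0.519  0.1083 0.0407] F [-9.42 -0.77  4.79] yaw' 180.0 tilt [ 0.    -0.002] grip 0.0 j [-0.4741  0.3702  0.5132  1.9369 -0.2305  0.8959  1.4685]
```

View pics/s3.png

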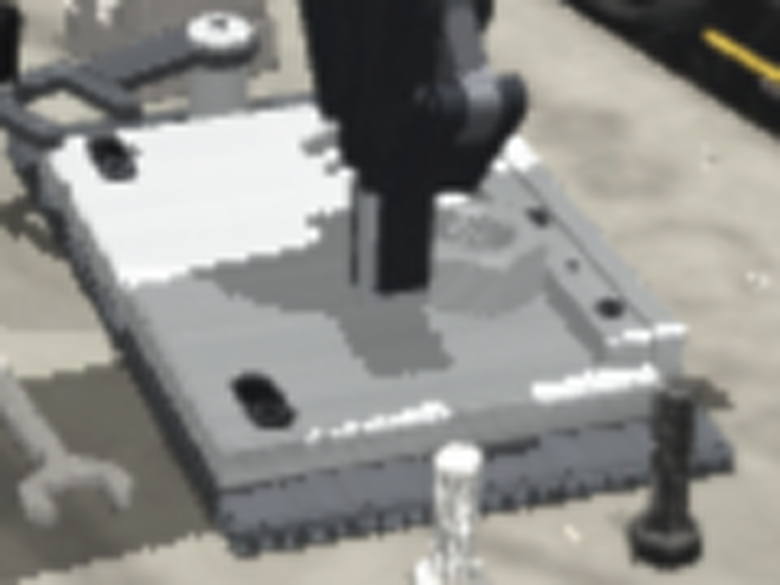

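Nut is up against the fence at crop (478,240), squared between finger and fence. Now I'll back off and go round to its −y side for a 30° wedge push.

Emit:
jog_arm --deltas '[{"gripper": 0,"offset": [0.005,0,0],"rotation": [0,0,0]},{"gripper": 0,"offset": [0.011,0,0],"rotation": [0,0,0]},{"gripper": 0,"offset": [0,-0.02,0],"rotation": [0,0,0]},{"gripper": 0,"offset": [0,-0.02,0],"rotation": [0,0,0]},{"gripper": 0,"offset": [0,0,0],"rotation": [0,0,-8]},{"gripper": 0,"offset": [0,0,0],"rotation": [0,0,-8]}]'

```text
clock: 7.15
position: [0.505, -0.0631, 0.0415]
ee_rot: [-0.013, 1.0, -0.0, 0.0]
ft_force: [0.1, 0.1, 0.1]
grip_width: -0.002
grasp_force: 0.0
```

```bash
python3 -c "
from h import *;st()
n=ray('scene',313.5,235.1,.043);print(n[:2]@EX,n[:2]@EY)
a=cv2.resize(imaging.camera('top')[170:255,250:370],None,fx=6.5,fy=6.5,interpolation=2)
b=cv2.resize(imaging.camera('scene')[200:290,240:360],None,fx=6.5,fy=6.5,interpolation=2)
cv2.imwrite('pics/t4.png',a);cv2.imwrite('pics/s4.png',b)"
```

```text
t 7.15 x'y'z [0.5044 0.0679 0.0415] F [0.06 0.08 0.06] yaw' 196.2 tilt [-0.  0.] grip -0.0 j [-0.3915  0.3172  0.4841  1.9932 -0.1905  0.8739  1.7909]
0.5485821356247984 0.1125375387076986
```

Emit:
jog_arm --deltas '[{"gripper": 0,"offset": [0,0,0],"rotation": [0,0,8.5]},{"gripper": 0,"offset": [0,0,0],"rotation": [0,0,8.5]},{"gripper": 0,"offset": [0,0,0],"rotation": [0,0,8.5]},{"gripper": 0,"offset": [0,0,0],"rotation": [0,0,8.5]},{"gripper": 0,"offset": [0,0,0],"rotation": [0,0,8.5]},{"gripper": 0,"offset": [0,0,0],"rotation": [0,0,8.5]},{"gripper": 0,"offset": [0,0,0],"rotation": [0,0,8.5]},{"gripper": 0,"offset": [0,0,0],"rotation": [0,0,8.5]},{"gripper": 0,"offset": [0,0,0],"rotation": [0,0,8.5]},{"gripper": 0,"offset": [0,0,0],"rotation": [0,0,8.5]},{"gripper": 0,"offset": [0,0,0],"rotation": [0,0,8.5]},{"gripper": 0,"offset": [0,0,0],"rotation": [0,0,8.5]},{"gripper": 0,"offset": [0,0,0],"rotation": [0,0,8.5]},{"gripper": 0,"offset": [0,0,0],"rotation": [0,0,8.5]},{"gripper": 0,"offset": [0,0,0],"rotation": [0,0,8.5]},{"gripper": 0,"offset": [0,0,0],"rotation": [0,0,8.5]},{"gripper": 0,"offset": [0.009,0.012,0],"rotation": [0,0,0]},{"gripper": 0,"offset": [0.009,0.012,0],"rotation": [0,0,0]},{"gripper": 0,"offset": [0,0,0],"rotation": [0,0,0]}]'

```text
clock: 9.15
position: [0.5365, -0.0665, 0.0415]
ee_rot: [0.924, 0.383, 0.001, 0.001]
ft_force: [0.2, 0.2, 0.2]
grip_width: -0.002
grasp_force: 0.0
```

```bash
python3 -c "
from h import *;st()"
```

```text
t 9.15 x'y'z [0.5357 0.0725 0.0415] F [0.14 0.24 0.17] yaw' 59.8 tilt [0.001 0.001] grip -0.0 j [-0.725   0.5168  0.9345  1.9286 -0.5094  0.9512 -0.3305]
```

Emit:
jog_arm --deltas '[{"gripper": 0,"offset": [0.0035,-0.002,0],"rotation": [0,0,0]},{"gripper": 0,"offset": [0.0035,-0.002,0],"rotation": [0,0,0]},{"gripper": 0,"offset": [0.0035,-0.002,0],"rotation": [0,0,0]},{"gripper": 0,"offset": [0.0035,-0.002,0],"rotation": [0,0,0]},{"gripper": 0,"offset": [0.0035,-0.002,0],"rotation": [0,0,0]},{"gripper": 0,"offset": [0.0035,-0.002,0],"rotation": [0,0,0]},{"gripper": 0,"offset": [0.0035,-0.002,0],"rotation": [0,0,0]},{"gripper": 0,"offset": [0.0035,-0.002,0],"rotation": [0,0,0]},{"gripper": 0,"offset": [0.0035,-0.002,0],"rotation": [0,0,0]},{"gripper": 0,"offset": [0.0035,-0.002,0],"rotation": [0,0,0]}]'

```text
clock: 10.15
position: [0.5457, -0.0275, 0.0412]
ee_rot: [0.923, 0.384, -0.0, -0.0]
ft_force: [-1.1, 0.2, 0.6]
grip_width: -0.0
grasp_force: 0.5
```

```bash
python3 -c "
from h import *;st()
a=cv2.resize(imaging.camera('top')[170:255,250:370],None,fx=6.5,fy=6.5,interpolation=2)
b=cv2.resize(imaging.camera('scene')[200:290,240:360],None,fx=6.5,fy=6.5,interpolation=2)
cv2.imwrite('pics/t5.png',a);cv2.imwrite('pics/s5.png',b)"
```

```text
t 10.15 x'y'z [0.5346 0.1126 0.0412] F [-1.12 -0.11  0.61] yaw' 60.0 tilt [-0. -0.] grip -0.0 j [-0.7847  0.5289  0.926   1.912  -0.5153  0.9587 -0.3978]
```

View pics/s5.png

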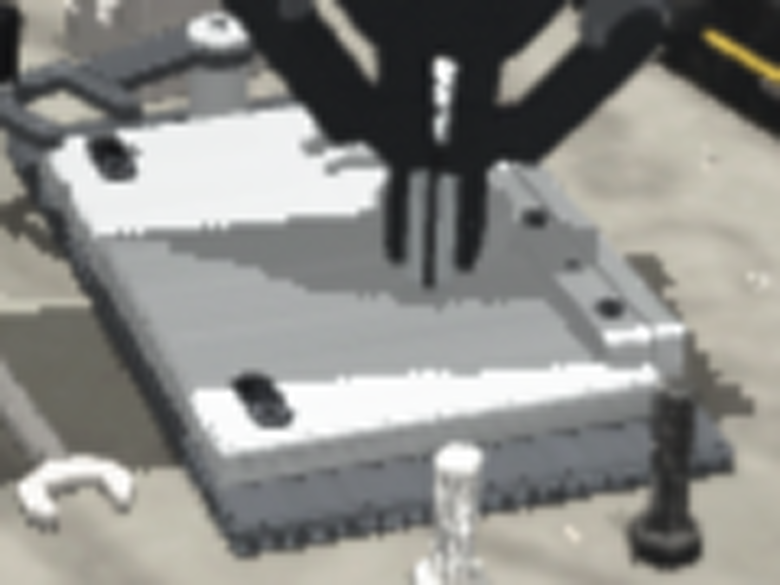

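The nut is hidden behind the closed fingers at crop (430,230), and contact is felt. I'll keep sliding.

Emit:
jog_arm --deltas '[{"gripper": 0,"offset": [0.0035,-0.002,0],"rotation": [0,0,0]},{"gripper": 0,"offset": [0.0035,-0.002,0],"rotation": [0,0,0]},{"gripper": 0,"offset": [0.0035,-0.002,0],"rotation": [0,0,0]},{"gripper": 0,"offset": [0.0035,-0.002,0],"rotation": [0,0,0]},{"gripper": 0,"offset": [0.0035,-0.002,0],"rotation": [0,0,0]},{"gripper": 0,"offset": [0.0035,-0.002,0],"rotation": [0,0,0]},{"gripper": 0,"offset": [0.0035,-0.002,0],"rotation": [0,0,0]},{"gripper": 0,"offset": [0.0035,-0.002,0],"rotation": [0,0,0]},{"gripper": 0,"offset": [0.0035,-0.002,0],"rotation": [0,0,0]},{"gripper": 0,"offset": [0.0035,-0.002,0],"rotation": [0,0,0]},{"gripper": 0,"offset": [0.0035,-0.002,0],"rotation": [0,0,0]},{"gripper": 0,"offset": [0.0035,-0.002,0],"rotation": [0,0,0]}]'

```text
clock: 11.45
position: [0.5583, 0.0192, 0.0413]
ee_rot: [0.923, 0.384, 0.0, -0.0]
ft_force: [0.5, -0.1, -0.3]
grip_width: -0.001
grasp_force: 0.2
```

```bash
python3 -c "
from h import *;st()
cv2.imwrite('pics/t6.png',cv2.resize(imaging.camera('top')[170:255,250:370],None,fx=6.5,fy=6.5,interpolation=2))"
```

```text
t 11.45 x'y'z [0.5349 0.161  0.0413] F [ 0.55  0.07 -0.32] yaw' 60.0 tilt [ 0. -0.] grip -0.0 j [-0.8468  0.5518  0.9124  1.8796 -0.5264  0.9711 -0.4785]
```

Emit:
jog_arm --deltas '[{"gripper": 0,"offset": [0.0009,-0.0005,0],"rotation": [0,0,0]},{"gripper": 0,"offset": [0.0009,-0.0005,0],"rotation": [0,0,0]},{"gripper": 0,"offset": [0.0009,-0.0005,0],"rotation": [0,0,0]},{"gripper": 0,"offset": [0.0009,-0.0005,0],"rotation": [0,0,0]},{"gripper": 0,"offset": [0.0009,-0.0005,0],"rotation": [0,0,0]},{"gripper": 0,"offset": [0.0009,-0.0005,0],"rotation": [0,0,0]},{"gripper": 0,"offset": [0.0009,-0.0005,0],"rotation": [0,0,0]},{"gripper": 0,"offset": [0.0009,-0.0005,0],"rotation": [0,0,0]}]'

```text
clock: 12.3
position: [0.5606, 0.027, 0.0413]
ee_rot: [0.923, 0.384, 0.0, -0.0]
ft_force: [-0.4, -0.1, 1.0]
grip_width: 0.004
grasp_force: 0.0
```

Emit:
jog_arm --deltas '[{"gripper": 0,"offset": [0.0009,-0.0005,0],"rotation": [0,0,0]},{"gripper": 0,"offset": [0.0009,-0.0005,0],"rotation": [0,0,0]},{"gripper": 0,"offset": [0.0009,-0.0005,0],"rotation": [0,0,0]}]'

```text
clock: 12.6
position: [0.5613, 0.0299, 0.0413]
ee_rot: [0.923, 0.384, 0.0, -0.0]
ft_force: [-0.1, -0.9, 0.4]
grip_width: -0.002
grasp_force: 0.0
```

Emit:
jog_arm --deltas '[{"gripper": 0,"offset": [0.0009,-0.0005,0],"rotation": [0,0,0]},{"gripper": 0,"offset": [0.0009,-0.0005,0],"rotation": [0,0,0]}]'

```text
clock: 12.8
position: [0.5619, 0.0318, 0.0413]
ee_rot: [0.923, 0.384, 0.0, -0.0]
ft_force: [-0.1, 0.8, 0.1]
grip_width: -0.0
grasp_force: 0.0
```

Emit:
jog_arm --deltas '[{"gripper": 0,"offset": [0.0009,-0.0005,0],"rotation": [0,0,0]},{"gripper": 0,"offset": [0.0009,-0.0005,0],"rotation": [0,0,0]}]'

```text
clock: 13.0
position: [0.5624, 0.0338, 0.0413]
ee_rot: [0.923, 0.384, -0.0, -0.0]
ft_force: [-0.0, 0.3, -0.2]
grip_width: -0.001
grasp_force: 0.1
```

Emit:
jog_arm --deltas '[{"gripper": 0,"offset": [0.0009,-0.0005,0],"rotation": [0,0,0]},{"gripper": 0,"offset": [0.0009,-0.0005,0],"rotation": [0,0,0]}]'

```text
clock: 13.2
position: [0.563, 0.0358, 0.0413]
ee_rot: [0.923, 0.384, -0.0, -0.0]
ft_force: [-0.3, 0.0, 0.2]
grip_width: -0.002
grasp_force: 0.1
```

Emit:
jog_arm --deltas '[{"gripper": 0,"offset": [0.0009,-0.0005,0],"rotation": [0,0,0]},{"gripper": 0,"offset": [0.0009,-0.0005,0],"rotation": [0,0,0]}]'

```text
clock: 13.4
position: [0.5632, 0.0372, 0.0412]
ee_rot: [0.923, 0.384, -0.001, 0.0]
ft_force: [-3.0, -4.7, 2.4]
grip_width: -0.002
grasp_force: 2.6
```

Emit:
jog_arm --deltas '[{"gripper": 0,"offset": [0.0009,-0.0005,0],"rotation": [0,0,0]}]'

```text
clock: 13.5
position: [0.5632, 0.0373, 0.0412]
ee_rot: [0.923, 0.384, -0.001, 0.0]
ft_force: [-4.4, -6.5, 3.2]
grip_width: 0.0
grasp_force: 4.1
```

```bash
python3 -c "
from h import *;st()
a=cv2.resize(imaging.camera('top')[170:255,245:345],None,fx=5,fy=5,interpolation=2)
b=cv2.resize(imaging.camera('scene')[190:275,245:305],None,fx=5,fy=5,interpolation=2)
cv2.imwrite('pics/c7.png',np.hstack([a,b]))"
```

```text
t 13.5 x'y'z [0.535  0.1798 0.0412] F [-2.56 -7.43  3.23] yaw' 59.9 tilt [-0.001  0.   ] grip 0.0 j [-0.8689  0.564   0.9069  1.863  -0.5304  0.9785 -0.511 ]
```

View pics/c7.png

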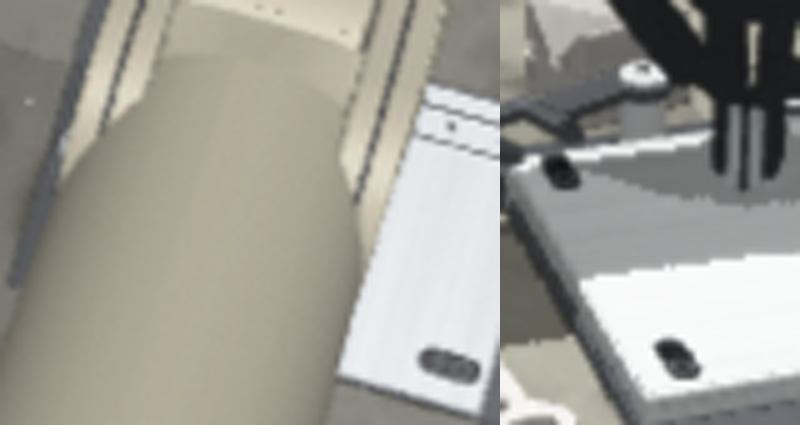

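The force stop came with the nut centre at y'≈0.205, which matches the pocket. The nut is hidden behind the fingers at crop (745,165), so I'll back off, raise, and go to behind the knob while checking the nut.

Emit:
jog_arm --deltas '[{"gripper": 0,"offset": [-0.005,0,0],"rotation": [0,0,0]},{"gripper": 0,"offset": [-0.012,0,0],"rotation": [0,0,0]},{"gripper": 0,"offset": [0,0,-0.03],"rotation": [0,0,0]},{"gripper": 0,"offset": [0,0,-0.03],"rotation": [0,0,0]},{"gripper": 0,"offset": [0,0,-0.02],"rotation": [0,0,0]},{"gripper": 0,"offset": [0.008,-0.026,0],"rotation": [0,0,0]},{"gripper": 0,"offset": [0.008,-0.026,0],"rotation": [0,0,0]},{"gripper": 0,"offset": [0.008,-0.026,0],"rotation": [0,0,0]},{"gripper": 0,"offset": [0.008,-0.026,0],"rotation": [0,0,0]},{"gripper": 0,"offset": [0.008,-0.026,0],"rotation": [0,0,0]},{"gripper": 0,"offset": [0,0,0],"rotation": [0,0,-8.5]},{"gripper": 0,"offset": [0,0,0],"rotation": [0,0,-8.5]},{"gripper": 0,"offset": [0,0,0],"rotation": [0,0,-8.5]},{"gripper": 0,"offset": [0,0,0],"rotation": [0,0,-8.5]},{"gripper": 0,"offset": [0,0,0],"rotation": [0,0,-8.3]},{"gripper": 0,"offset": [0,0,0],"rotation": [0,0,0]}]'

```text
clock: 15.2
position: [0.4874, 0.1462, 0.1213]
ee_rot: [0.722, 0.692, 0.0, -0.0]
ft_force: [-0.3, 0.5, 0.5]
grip_width: -0.0
grasp_force: 0.0
```

```bash
python3 -c "
from h import *;st()
a=cv2.resize(imaging.camera('top')[165:245,245:325],None,fx=5,fy=5,interpolation=2)
b=cv2.resize(imaging.camera('scene')[190:270,255:335],None,fx=5,fy=5,interpolation=2)
cv2.imwrite('pics/c8.png',np.hstack([a,b]))"
```

```text
t 15.2 x'y'z [0.434  0.2657 0.1213] F [-0.41  0.42  0.54] yaw' 102.4 tilt [ 0. -0.] grip -0.0 j [-1.1895  0.253   0.918   1.9476 -0.2325  1.05   -0.2115]
```

View pics/c8.png

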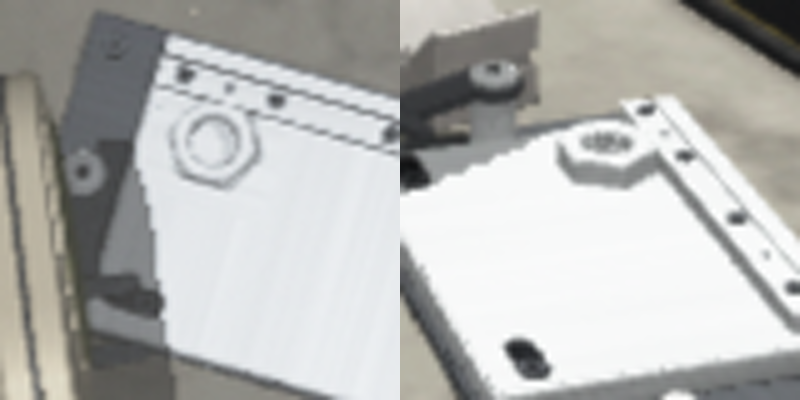

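The nut sits low in the pocket (top crop (213,140), scene crop (607,155)), its top about level with the fence, so it is home. Next I'll lower behind the knob and touch it.

Emit:
jog_arm --deltas '[{"gripper": 0,"offset": [0,0,0.02],"rotation": [0,0,0]},{"gripper": 0,"offset": [0,0,0.02],"rotation": [0,0,0]},{"gripper": 0,"offset": [0,0,0.01],"rotation": [0,0,0]},{"gripper": 0,"offset": [0,0,0.005],"rotation": [0,0,0]},{"gripper": 0,"offset": [-0.003,0,0],"rotation": [0,0,0]},{"gripper": 0,"offset": [-0.002,0,0],"rotation": [0,0,0]},{"gripper": 0,"offset": [-0.002,0,0],"rotation": [0,0,0]},{"gripper": 0,"offset": [-0.001,0,0],"rotation": [0,0,0]}]'

```text
clock: 16.1
position: [0.4878, 0.1387, 0.0669]
ee_rot: [0.722, 0.691, 0.001, -0.0]
ft_force: [0.3, 0.9, 1.9]
grip_width: 0.002
grasp_force: 0.7
```

Emit:
jog_arm --deltas '[{"gripper": 0,"offset": [-0.0028,-0.0006,0],"rotation": [0,0,-2]},{"gripper": 0,"offset": [-0.0028,-0.0006,0],"rotation": [0,0,-2]},{"gripper": 0,"offset": [-0.0028,-0.0006,0],"rotation": [0,0,-2]},{"gripper": 0,"offset": [-0.0028,-0.0006,0],"rotation": [0,0,-2]}]'

```text
clock: 16.5
position: [0.4855, 0.1278, 0.0668]
ee_rot: [0.672, 0.741, 0.001, -0.0]
ft_force: [0.4, 1.3, 1.7]
grip_width: 0.002
grasp_force: 0.7
```

```bash
python3 -c "
from h import *;st()"
```

```text
t 16.5 x'y'z [0.4368 0.2474 0.0668] F [0.09 1.37 1.68] yaw' 110.4 tilt [ 0.001 -0.   ] grip 0.0 j [-1.0887  0.3245  0.8492  2.0078 -0.3027  0.9363  0.0142]
```

Emit:
jog_arm --deltas '[{"gripper": 0,"offset": [-0.0055,-0.0011,0],"rotation": [0,0,-4]},{"gripper": 0,"offset": [-0.0055,-0.0011,0],"rotation": [0,0,-4]},{"gripper": 0,"offset": [-0.0055,-0.0011,0],"rotation": [0,0,-4]},{"gripper": 0,"offset": [-0.0055,-0.0011,0],"rotation": [0,0,-4]},{"gripper": 0,"offset": [-0.0055,-0.0011,0],"rotation": [0,0,-4]},{"gripper": 0,"offset": [-0.0055,-0.0011,0],"rotation": [0,0,-4]},{"gripper": 0,"offset": [-0.0055,-0.0011,0],"rotation": [0,0,-4]},{"gripper": 0,"offset": [-0.0055,-0.0011,0],"rotation": [0,0,-4]},{"gripper": 0,"offset": [-0.0055,-0.0011,0],"rotation": [0,0,-4]},{"gripper": 0,"offset": [-0.0055,-0.0011,0],"rotation": [0,0,-4]}]'

```text
clock: 17.5
position: [0.4969, 0.0738, 0.0667]
ee_rot: [0.377, 0.926, 0.0, 0.0]
ft_force: [-0.9, 1.6, 0.9]
grip_width: -0.002
grasp_force: 0.7
```

```bash
cat >> h.py <<'E'
def piv():
    o=manip.get_obs();p=o["position"];q=o["ee_rot"];a=2*np.arctan2(q[1],q[0])
    d=EX*.5175+EY*.2585-p[:2];x=np.array([np.cos(a),np.sin(a)]);y=np.array([x[1],-x[0]])
    print("pivot in tool",d@x,d@y,"knobdir est",np.degrees(a-T)-270)
E
python3 -c "
from h import *;st();piv()"
```

```text
t 17.5 x'y'z [0.4616 0.1982 0.0667] F [-1.23  1.34  0.88] yaw' 150.5 tilt [0. 0.] grip -0.0 j [-0.8822  0.2967  0.7318  2.0028 -0.2472  0.9295  0.7744]
pivot in tool -0.018849688264245067 0.08002964710484088 knobdir est -119.54386025196573
```

Emit:
jog_arm --deltas '[{"gripper": 0,"offset": [-0.0055,-0.0011,0],"rotation": [0,0,-4]},{"gripper": 0,"offset": [-0.0055,-0.0011,0],"rotation": [0,0,-4]},{"gripper": 0,"offset": [-0.0055,-0.0011,0],"rotation": [0,0,-4]},{"gripper": 0,"offset": [-0.0055,-0.0011,0],"rotation": [0,0,-4]},{"gripper": 0,"offset": [-0.0055,-0.0011,0],"rotation": [0,0,-4]},{"gripper": 0,"offset": [-0.0055,-0.0011,0],"rotation": [0,0,-4]},{"gripper": 0,"offset": [-0.0041,-0.0009,0],"rotation": [0,0,-3]},{"gripper": 0,"offset": [-0.0027,-0.0006,0],"rotation": [0,0,-2]},{"gripper": 0,"offset": [-0.0027,-0.0006,0],"rotation": [0,0,-2]}]'

```text
clock: 18.4
position: [0.5284, 0.0447, 0.0665]
ee_rot: [0.117, 0.993, 0.0, -0.0]
ft_force: [-1.1, 0.8, 0.7]
grip_width: -0.0
grasp_force: 0.7
```

```bash
python3 -c "
from h import *;st();piv()"
```

```text
t 18.4 x'y'z [0.4995 0.178  0.0665] F [-1.25  0.48  0.67] yaw' 181.4 tilt [ 0. -0.] grip -0.0 j [-0.7107  0.3434  0.6286  1.9286 -0.247   0.9463  1.3724]
pivot in tool -0.019893999398799836 0.08005961241481119 knobdir est -88.64531143824561
```

Emit:
jog_arm --deltas '[{"gripper": 0,"offset": [-0.002,-0.0004,0],"rotation": [0,0,-1.5]},{"gripper": 0,"offset": [-0.002,-0.0004,0],"rotation": [0,0,-1.5]},{"gripper": 0,"offset": [-0.002,-0.0004,0],"rotation": [0,0,-1.5]},{"gripper": 0,"offset": [-0.002,-0.0004,0],"rotation": [0,0,-1.5]},{"gripper": 0,"offset": [-0.0014,-0.0003,0],"rotation": [0,0,-1]}]'

```text
clock: 18.9
position: [0.5373, 0.0409, 0.0663]
ee_rot: [0.056, 0.998, -0.0, -0.0]
ft_force: [-1.8, -1.0, 0.4]
grip_width: 0.001
grasp_force: 0.7
```

Emit:
jog_arm --deltas '[{"gripper": 0,"offset": [-0.0014,-0.0003,0],"rotation": [0,0,-1]},{"gripper": 0,"offset": [-0.0014,-0.0003,0],"rotation": [0,0,-1]}]'

```text
clock: 19.1
position: [0.54, 0.0401, 0.0663]
ee_rot: [0.039, 0.999, -0.0, -0.0]
ft_force: [-1.9, -0.7, 0.3]
grip_width: 0.003
grasp_force: 0.7
```

Emit:
jog_arm --deltas '[{"gripper": 0,"offset": [-0.0014,-0.0003,0],"rotation": [0,0,-1]},{"gripper": 0,"offset": [-0.0014,-0.0003,0],"rotation": [0,0,-1]}]'

```text
clock: 19.3
position: [0.5428, 0.0394, 0.0662]
ee_rot: [0.021, 1.0, -0.0, -0.0]
ft_force: [-1.3, -2.2, 0.1]
grip_width: -0.0
grasp_force: 0.7
```

Emit:
jog_arm --deltas '[{"gripper": 0,"offset": [-0.0014,-0.0003,0],"rotation": [0,0,-1]},{"gripper": 0,"offset": [-0.0014,-0.0003,0],"rotation": [0,0,-1]}]'

```text
clock: 19.5
position: [0.5456, 0.0387, 0.0662]
ee_rot: [0.004, 1.0, -0.0, -0.0]
ft_force: [-1.7, -1.7, -0.6]
grip_width: -0.001
grasp_force: 0.7
```

Emit:
jog_arm --deltas '[{"gripper": 0,"offset": [-0.0014,-0.0003,0],"rotation": [0,0,-1]},{"gripper": 0,"offset": [-0.0014,-0.0003,0],"rotation": [0,0,-1]}]'

```text
clock: 19.7
position: [0.5484, 0.0381, 0.0662]
ee_rot: [-0.014, 1.0, -0.0, -0.0]
ft_force: [-1.7, -0.4, 0.8]
grip_width: -0.001
grasp_force: 0.7
```

Emit:
jog_arm --deltas '[{"gripper": 0,"offset": [-0.0014,-0.0003,0],"rotation": [0,0,-1]}]'

```text
clock: 19.8
position: [0.5498, 0.0378, 0.0663]
ee_rot: [-0.023, 1.0, 0.0, -0.0]
ft_force: [-3.5, -1.6, -0.2]
grip_width: 0.001
grasp_force: 2.4
```

Emit:
jog_arm --deltas '[{"gripper": 0,"offset": [-0.0014,-0.0003,0],"rotation": [0,0,-1]}]'

```text
clock: 19.9
position: [0.55, 0.0376, 0.066]
ee_rot: [-0.031, 1.0, 0.0, -0.001]
ft_force: [-11.4, -1.7, 9.3]
grip_width: 0.002
grasp_force: 6.1
```

Emit:
jog_arm --deltas '[{"gripper": 0,"offset": [-0.001,-0.0002,0],"rotation": [0,0,-0.7]}]'

```text
clock: 20.0
position: [0.5502, 0.0375, 0.066]
ee_rot: [-0.037, 0.999, 0.0, -0.002]
ft_force: [-16.6, -1.4, 11.3]
grip_width: 0.003
grasp_force: 8.0
```

Firm stop at the predicted angle. Backing off and lifting clear.

Emit:
jog_arm --deltas '[{"gripper": 0,"offset": [0.003,0,0],"rotation": [0,0,0]},{"gripper": 0,"offset": [0.012,0,0],"rotation": [0,0,0]},{"gripper": 0,"offset": [0.01,0,-0.02],"rotation": [0,0,0]},{"gripper": 0,"offset": [0.02,0,-0.03],"rotation": [0,0,0]},{"gripper": 0,"offset": [0.03,0,-0.03],"rotation": [0,0,0]},{"gripper": 0,"offset": [0.03,0,-0.03],"rotation": [0,0,0]},{"gripper": 0,"offset": [0,0,0],"rotation": [0,0,0]}]'

```text
clock: 20.7
position: [0.4475, 0.0302, 0.1806]
ee_rot: [-0.037, 0.999, 0.003, 0.004]
ft_force: [0.7, -0.2, -0.3]
grip_width: -0.004
grasp_force: 0.0
```

```bash
python3 -c "
from h import *;st()
b=imaging.camera('scene');cv2.imwrite('pics/fin_s.png',b)
# darkest blob (knob) near the expected place, scene view, no viewing left
g=cv2.cvtColor(b,6).astype(int);m=imaging.camera_model('scene');W=m['world_to_cam'];K=m['camera_matrix']
def pr(p):
    c=W[:3,:3]@p+W[:3,3];s=np.array([c[0],-c[1]])/-c[2];s=s*(1+m['k1']*(s@s));return K[:2,:2]@s+K[:2,2]
for a in(-75,-73,-71,-69):
    xy=EX*(.5175+.079*np.cos(np.radians(a)))+EY*(.2585+.079*np.sin(np.radians(a)))
    print(a,pr(np.r_[xy,.072]),pr(np.r_[xy,.045]))
print(g[190:236:2,262:312:2])"
```

```text
t 20.7 x'y'z [0.425  0.1434 0.1806] F [ 0.7  -0.07 -0.28] yaw' 199.0 tilt [0.003 0.004] grip -0.0 j [-0.774  -0.0524  0.6003  2.0186  0.0273  1.1585  1.4594]
-75 [295.6373 206.4575] [295.1904 218.7369]
-73 [296.7672 206.1273] [296.3076 218.3941]
-71 [297.8641 205.7805] [297.3922 218.034 ]
-69 [298.9264 205.4174] [298.4427 217.6571]
[[221 221 215 216 218 216 194 193 190 191 188 187 189 189 190 193 197 198
  198 199 200 197 188 173 133]
 [220 218 215 213 214 216 204 180 208 192 160 191 189 191 193 193 194 196
  197 195 197 195 192 185 176]
 [216 212 212 210 214 206 172 139 132 123 142 192 191 188 188 189 191 193
  194 193 192 189 191 191 188]
 [211 219 188 147 130 122 120 121 120 120 149 190 192 189 188 187 191 195
  195 194 192 194 195 194 194]
 [124 123 122 125 122 119 117 118 120 119 149 192 191 191 190 188 185 185
  186 189 190 191 192 195 197]
 [125 119 121 121 119 118 117 118 119 123 182 189 191 189 187 185 184 186
  188 186 187 185 185 190 192]
 [122 120 122 123 155 199 215 165 114 114 180 186 188 183 182 182 182 184
  185 187 185 186 189 191 194]
 [122 121 116 145 252 233 203 2
[... 949 characters left out ...]
51 251 246 174 125 118 119  77  57  67
   75  62  68 113 119 166 228]
 [251 251 251 251 251 251 251 251 252 252 251 248 137 120 127 130 127 103
   71 115 127 127 126 132 207]
 [250 251 251 250 250 225 251 251 251 251 251 251 248 246 140 133 131 129
  134 128 131 159 195 208 129]
 [250 248 201 174 169 167 195 211 251 251 251 251 252 252 249 234 155 128
  126 159 187 246 251 251 187]
 [172 168 165 167 166 167 168 184 250 252 252 252 252 252 252 252 252 248
  213 248 251 251 251 251 250]
 [167 169 169 169 168 168 169 168 171 198 247 252 251 251 251 251 251 251
  251 251 251 251 251 251 251]
 [167 168 167 167 168 167 168 166 166 166 167 204 249 251 251 251 251 251
  251 251 251 251 251 251 251]]
```

```bash
python3 -c "
from workcell import workorder
print(workorder.hand_in())"
```

```text
the job is handed in; nothing more can be done
None
```

I pushed the nut along the fence into the pocket until it stopped, and it looked flat and home in the pictures. I then swung the keeper to a firm stop (about 20 N), with the knob within about 2° of its expected shut position, and handed the job in at about 21 s with the arm clear.

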